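# Close up the coffee pod machine and hold its lid in the pre-wet position

### The arm

A 6-joint arm with a two-finger parallel gripper is mounted at the origin on the work surface. World frame = base frame: x ahead of the robot, y to its left, z up, the work surface at z = 0. Lengths are in mm, angles in rad, forces in N, time in s.
With the tool pointing down it reaches from about 275 to 750 mm from the base axis. Payload 10.2 kg.
Tool frame: the origin (TCP) lies between the finger pads; the fingertips stand 22 mm ahead of it and the grasp point (between the pads) lies 3 mm ahead of it (ctrl.nose_length is the distance from the TCP to the fingertips, in mm); y points along the fingers, z is the direction in which the jaws open and shut, and the axes are right-handed (so a half turn about y gives the same grasp; the last joint's range is limited). The gripper opens to 85 mm and grips with 20 to 120 N. Pads are 22 mm wide; open, the fingers measure 114 mm over their backs; the gripper's body (76 mm by 85 mm) begins 54 mm behind the grasp point. The pads swing forward as they close: fully open they stand 13 mm farther back than shut.
Start: joints at [-1.326, 0.313, 1.498, -0, 1.331, -0.223], TCP at [236.724, -468.608, 253.294] pointing down, gripper open.
Joint ranges: [-2.94, 2.94], [-0.97, 2.17], [0.19, 2.56], [-1.23, 4.37], [0.02, 3.11], [-2.88, 2.88]. Speed limits (rad/s): [2.39, 2.39, 3.01, 3.14, 3.14, 3.14].

### API

Orientations are given as a unit quaternion [w, x, y, z].
In Python, from rig import ctrl, eyes, models gives the robot as it stands.
- The arm moves only by the shell command python3 -m crank 'ROWS' [FORCE]. ROWS is JSON, a list of rows, each an object with "dp": the shift along the tool's x, y, z in mm, a list of three; "roll": the turn about the tool's y in rad; "gripper": the closure in counts, from 0 (fully open) to 255 (shut). A call has 1 to 10 rows; each row is the pose to reach, as a shift and turn from the pose commanded when the call began, along the tool's axes at that moment; what a row does not reach only later rows make up. A row lasts 1/12 s, in which the tool goes at most 41.7 mm and 7.16 degrees, less where a joint would pass 70% of its speed; a pose out of reach is approached as far as the arm can. A call with a gripper value outside its range is refused whole. The fingers move at their own pace and stop on an object; FORCE is the grip in N (left out, the last holds). Time passes only in rows, so rows that repeat a pose let the fingers close. It gives the time, the measured TCP pose, the force and the opening at its end, in the units of the state.
- ctrl.sense(): the state, without advancing time (a new reading comes with each control period).
- eyes.capture(name): name is "scene" or "top" or "wrist"; returns a dict with "color" (400x640x3 uint8, red, green, blue), "fx", "fy", "cx", "cy" (pixels), "R" (3x3) and "t" (3): a world point X has camera coordinates R X + t. Camera axes: x right, y down, z forward; pixel columns grow to the right and rows downward; lengths in mm; the calibration is good to about 2 mm. A picture is of the moment at which its call begins. There is no depth.
- ctrl.finish_job(): hands the job in, once; it reports no verdict.
Trained networks look in a picture, given as the dict that the camera call returned (one of the last four; its "shot" number tells which), for a name from the list of things; names that differ only in an ending like _2 or _b are one class to them, and where a whole thing is asked for, a point or a joint stands for the part that bears it (a point fixed in the world has none). Each returns a list of dicts, best first, with "confidence" (0 to 1); they miss things now and then, are a little off and sometimes report something else, mostly with a low value. They report only what shows in the picture. A call takes as long as a camera call.
- models.spot_in(picture, label): "extent" ([centre column, centre row, width, height] in pixels, round what is visible of it).
- models.spot_point(picture, label): "centre" ([column, row] in pixels: a listed point, or the origin of a listed thing).
The state is a dict: "time_s": time; "joints": joint angles; "dq": joint speeds; "tau": joint torques, N m; "eef_pos": TCP position; "ee_rot": TCP orientation; "force": force on the tool from outside, world axes, zero at the start; "wrist_torque": the same for the moment, N m; "grip_width": opening from 0.0 (shut) to 1.0 (fully open).
Only numpy, scipy, OpenCV 4.12 (cv2) and the standard library are available. Lean on these libraries where they do the work, as an engineer would, in place of code of your own. Each camera call takes 0.05 s, during which the arm holds its last target. There are 200 camera calls.

### The job

The coffee pod machine on the office bench has just been loaded: push its used-pod drawer fully shut, then put the round bayonet lid into the open mouth on top and twist it clockwise (seen from above) to the half-way position, its grip bar in line with the two long ribs at the front and back of the rim. Do not twist it on to the lock, and leave the other things on the bench where they are. The lid is sprung and turns back when let go, so finish while still gripping it and holding it there.

Things in the scene. Friction and masses are not known exactly. Their poses are not given: they have to be found in the camera images.
- machine: Coffee pod machine, fixed. Origin: on the bench under the round brew chamber's axis; x to its back, -x to its front (drawer side, towards the robot), z up. Black plinth 70 mm high, 150 wide, x -110 to 125 mm; chamber 100 mm across, rim 190 mm high; tank behind it (x 49 to 123, 134 wide, 186 high); spout in front of it (to x -73, 113 to 146 high).
- rim (a point): Centre of the mouth at rim height, 190 mm up. Axes as the machine's. Bore 88 mm, its top 6 mm narrowed to 70 mm by a lip with two facing notches (21 mm wide, 88 across) for the lugs, on the line turned +0.52 rad (anticlockwise from above) from x. Ribs outside the rim, front and back: short at +0.52 rad (entry), long (32 mm) on the x axis (half-way), short at -0.52 rad (lock).
- seat (a point): Point on the chamber's axis, 177 mm above the bench (13 mm below the rim, the collar's upper face), where the origin of the seated lid lies. Axes as the machine's. Seated, the lid rests with its lugs on the collar, its flange 2 mm above the rim; turned, its lugs lie under the lip with 2 mm of play upward.
- collar (a joint): Rotation of the sprung collar in the mouth, rad, clockwise from above: 0 rest, lugs at the notches; 0.52 half-way; 1.04 end stop, locked (over 0.85 counts as locked; no detent is felt before). Lugs drop between its posts with 2.5 mm to spare each side: the lid turns about 0.06 rad before the collar follows. Spring torque back to 0: 0.04 N m at 0, 0.10 half-way, 0.16 at the lock.
- drawer (a joint): Travel of the used-pod drawer in the plinth, m: 0 = fully shut against its stop; starts 0.035 to 0.06 open. It opens along the machine's -x axis with about 1.5 N of friction and stays where it is left.
- drawer_grip (a point): Middle of the front face of the drawer's steel grip block (60 mm wide, 24 high, standing 18 mm off the drawer's front plate), 42 mm above the bench, 136 mm in front of the machine's origin when shut; moves with the drawer. Axes as the machine's.
- lid: Loose round grey lid with black grip bar, about 120 g, lying bar up, left or right of the machine. Origin: centre of underside; z up; x along bar and lugs (a half turn gives the same lid). Spigot 64 mm across, 15 high; flange 92 across, 15 to 22 mm high; bar 66 long, 20 wide, 22 to 50 high; two lugs under the bar's ends, 14 wide, 5 high, to 41 mm from the axis, flush with the underside.
- mug: White mug, 80 mm in diameter, 90 mm high, handle; on the other side of the machine from the lid. Bystander. Origin: centre of its underside.
- bottle: Clear water bottle, 66 mm in diameter, 200 mm high. Bystander. Origin: centre of its underside.
- jar: Glass jar, 76 mm in diameter, 100 mm high. Bystander. Origin: centre of its underside.
- carton: Cardboard carton, 110 x 80 x 60 mm high. Bystander. Origin: centre of its underside.
- stapler: Black stapler, 140 x 36 x 50 mm high. Bystander. Origin: centre of its underside.
- tape: Roll of clear tape lying flat, 90 mm in diameter, 45 mm high. Bystander. Origin: centre of its underside.
- pencup: Black cup, 76 mm in diameter, 100 mm high. Bystander. Origin: centre of its underside.

How it is judged:
By the outcome, as a careful person would: the job done as asked, in the order asked, and still so for the second after the job is handed in, while the arm keeps its last pose, push and grip.
It also fails if it takes over 59 s, if anything falls off the work surface, if the arm or the gripper's body presses on something with over 40 N, if the wrist force passes 120 N, or if a joint passes its speed limit or range.

## Working session

There is one attempt and no reset: what is moved stays moved. The work goes in short steps, Python scripts to look and compute and a shell command to move; the robot and the scene stay as the last step left them, time stands still between calls to the robot, and variables do not carry over. Pictures are saved under pics/ and viewed, about 8 in all and at most 12, crops included, and the job is handed in when it is done.

```bash
ls; mkdir -p pics; cat > h.py <<'E'
import numpy as np, cv2
from rig import ctrl, eyes, models
from scipy.spatial.transform import Rotation as Ro
def ray(p,uv):
    d=np.array([(uv[0]-p['cx'])/p['fx'],(uv[1]-p['cy'])/p['fy'],1.]);R=np.array(p['R'])
    return -R.T@np.array(p['t']), R.T@d
def onz(p,uv,z):
    c,d=ray(p,uv); return c+d*(z-c[2])/d[2]
def proj(p,X):
    c=np.array(p['R'])@np.array(X)+np.array(p['t']); return [p['fx']*c[0]/c[2]+p['cx'],p['fy']*c[1]/c[2]+p['cy']]
def save(p,n): cv2.imwrite('pics/'+n+'.png',p['color'][:,:,::-1])
def Rt():
    q=ctrl.sense()['ee_rot']; return Ro.from_quat([q[1],q[2],q[3],q[0]]).as_matrix()
E
python3 - <<'E'
from h import *
s=ctrl.sense();print(s); print(Rt().round(3))
for n in ['scene','top']:
    p=eyes.capture(n);save(p,n+'0')
    print(n,'cam',ray(p,(0,0))[0].round(),p['fx'])
    for l,z in [('machine',0),('rim',190),('seat',177),('drawer_grip',42),('lid',0),('mug',0),('bottle',0),('jar',0),('carton',0),('stapler',0),('tape',0),('pencup',0)]:
        r=models.spot_point(p,l)
        for k in r[:2]: print(l,np.round(k['centre']),round(k['confidence'],2),onz(p,k['centre'],z).round(1))
E
```

```text
pics
{'time_s': 0.0, 'joints': array([-1.32637371e+00,  3.13464424e-01,  1.49843706e+00,  3.96678613e-06,
        1.33100752e+00, -2.23401321e-01]), 'dq': array([-2.44724380e-04,  9.12416515e-04,  2.21551755e-03, -1.72832857e-05,
       -4.17055610e-04, -7.58174523e-04]), 'tau': array([ 1.44183591e-04, -4.12269545e+01, -2.59738898e+01, -2.01124121e-04,
        4.18698110e-03,  1.08441009e-05]), 'eef_pos': array([ 236.6784533 , -468.36618383,  252.72769019]), 'ee_rot': array([ 0.16389266, -0.16389972,  0.68831553, -0.68738476]), 'force': array([0.31063944, 0.21302803, 0.60332602]), 'wrist_torque': array([-0.02626934,  0.00558403,  0.00883152]), 'grip_width': 1.0002704494534245}
[[-0.893 -0.     0.451]
 [-0.451  0.001 -0.893]
 [-0.    -1.    -0.001]]
scene cam [1616. -141.  855.] 387.90714207389215
machine [330. 258.] 0.62 [664.9  48.3  -0. ]
machine [332. 209.] 0.53 [388.6 107.    0. ]
rim [332. 206.] 0.63 [640.9  55.1 190. ]
rim [219. 242.] 0.55 [ 767.6 -280.1  190. ]
seat [449. 239.] 0.61 [837.8 345.7 177. ]
seat [336. 214.] 0.6 [671.7  63.  177. ]
drawer_grip [314. 217.] 0.59 [484.
[... 385 characters left out ...]
 0.77 [ 351.3 -212.2    0. ]
pencup [451. 238.] 0.97 [631.3 483.6   0. ]
top cam [ 3.850e+02 -1.000e+00  1.451e+03] 464.87246220865654
machine [298. 165.] 0.7 [657.7  60.6   0. ]
rim [253. 266.] 0.73 [347.3 175.3 190. ]
rim [296. 150.] 0.59 [665.5  59.  190. ]
seat [294. 152.] 0.61 [662.2  64.6 177. ]
lid [416. 205.] 0.82 [ 527.4 -309.9    0. ]
mug [214. 216.] 0.73 [500.6 325.2   0. ]
bottle [419. 138.] 0.56 [ 741.6 -324.4    0. ]
jar [222. 140.] 0.92 [742.2 302.4   0. ]
carton [464. 182.] 0.73 [ 600.4 -463.5    0. ]
stapler [250. 267.] 0.72 [340.4 210.2   0. ]
tape [383. 260.] 0.88 [ 359.2 -200.7    0. ]
tape [416. 205.] 0.57 [ 527.1 -309.     0. ]
pencup [164. 173.] 0.6 [637.  484.5   0. ]
```

```bash
python3 - <<'E'
import cv2,numpy as np
a=cv2.imread('pics/scene0.png');b=cv2.imread('pics/top0.png')
c=cv2.resize(b[90:310,140:500],None,fx=2.2,fy=2.2,interpolation=cv2.INTER_CUBIC);cv2.imwrite('pics/topc.png',c)
c=cv2.resize(a[140:320,140:480],None,fx=2.3,fy=2.3,interpolation=cv2.INTER_CUBIC);cv2.imwrite('pics/scenec.png',c)
E
```

```text
(no output)
```

View pics/topc.png

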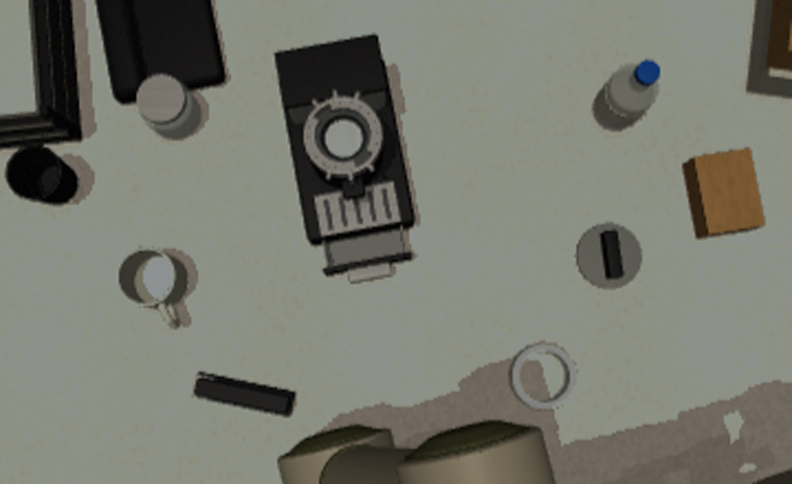

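View pics/scenec.png

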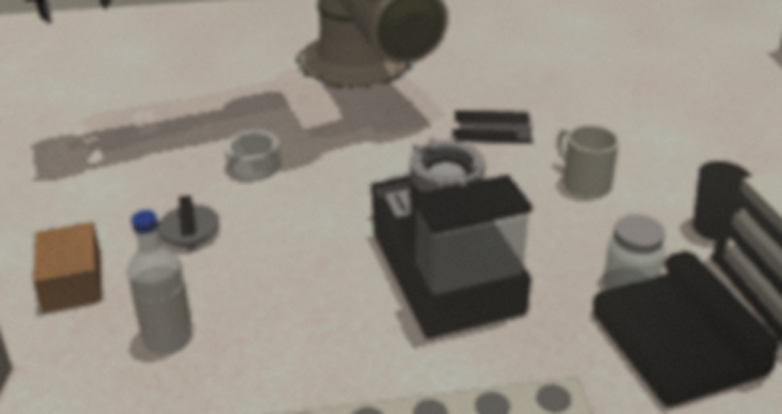

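The top crop shows the machine with its drawer open toward the robot and a yaw of about +0.17 rad. The lid is at crop (610,255), with its bar close to the world x direction. The scene crop agrees: the lid stands clear, between the bottle, carton and tape. I'll move in front of the drawer while refining the yaw and lid angle.

```bash
python3 -m crank '[{"dp":[-191,0,-176],"roll":0,"gripper":255},{"dp":[-191,0,-176],"roll":0,"gripper":255},{"dp":[-191,0,-176],"roll":0,"gripper":255},{"dp":[-191,0,-176],"roll":0,"gripper":255},{"dp":[-191,0,-176],"roll":0,"gripper":255},{"dp":[-191,0,-176],"roll":0,"gripper":255},{"dp":[-191,0,-176],"roll":0,"gripper":255},{"dp":[-191,0,-176],"roll":0,"gripper":255},{"dp":[-191,0,-176],"roll":0,"gripper":255}]' 
python3 -m crank '[{"dp":[-191,0,-176],"roll":0,"gripper":255},{"dp":[-191,0,-176],"roll":0,"gripper":255},{"dp":[-191,0,-176],"roll":0,"gripper":255},{"dp":[-191,0,-176],"roll":0,"gripper":255},{"dp":[-191,0,-176],"roll":0,"gripper":255},{"dp":[-191,0,-176],"roll":0,"gripper":255},{"dp":[-191,0,-176],"roll":0.3,"gripper":255},{"dp":[-191,0,-176],"roll":0.3,"gripper":255},{"dp":[-191,0,-176],"roll":0.3,"gripper":255}]' 
python3 - <<'E'
from h import *
print(Rt().round(3))
p=eyes.capture('wrist');save(p,'w1');print('cam',ray(p,(0,0))[0].round(),p['fx'])
for l,z in [('machine',0),('rim',190),('seat',177),('drawer_grip',42)]:
    for k in models.spot_point(p,l)[:2]: print(l,np.round(k['centre']),round(k['confidence'],2),onz(p,k['centre'],z).round(1))
import cv2
# top0 corner measures
t=eyes.capture('top');save(t,'top1')
a=cv2.imread('pics/top0.png').astype(int)
# lid bar: dark pixels near lid
def pts(x0,x1,y0,y1,thr,dark=True):
    g=a[y0:y1,x0:x1].max(2);m=(g<thr) if dark else (g>thr)
    ys,xs=np.nonzero(m);return np.c_[xs+x0,ys+y0].astype(np.float32)
b=pts(405,430,190,222,60)
r=cv2.minAreaRect(b);bx=cv2.boxPoints(r);print(len(b),r)
W=np.array([onz(t,q,50)[:2] for q in bx]);print(W.round(1),W.mean(0))
for i in range(4):
    d=W[(i+1)%4]-W[i];print(np.linalg.norm(d).round(1),np.arctan2(d[1],d[0]).round(3))
E
```

```text
time_s: 2.05
eef_pos: [328.0, -225.7, 253.5]
ee_rot: [-0.164, 0.164, -0.687, 0.688]
force: [-0.2, -0.8, -0.1]
grip_width: -0.0
time_s: 2.8
eef_pos: [419.7, 17.2, 253.0]
ee_rot: [-0.057, 0.057, -0.705, 0.705]
force: [-0.1, -0.2, -0.3]
grip_width: -0.0
[[-0.987 -0.001  0.161]
 [-0.161 -0.    -0.987]
 [ 0.001 -1.     0.   ]]
cam [486.  28. 374.] 318.3357546678614
drawer_grip [315. 111.] 0.66 [489.  28.  42.]
drawer_grip [612. 129.] 0.2 [ 520.8 -272.4   42. ]
182 ((417.5400085449219, 205.2799835205078), (21.920310974121094, 8.34386157989502), 81.8698959350586)
[[ 553.6 -286.5]
 [ 557.  -311.6]
 [ 491.  -318.8]
 [ 487.6 -293.8]] [ 522.31629704 -302.70987718]
25.4 -1.437
66.4 -3.033
25.2 1.704
66.4 0.11
```

View pics/w1.png

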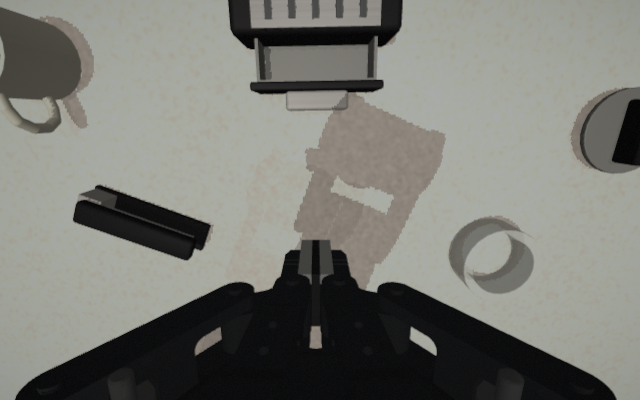

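The wrist view shows the open drawer with its grip block at about (317,100). Its edges tilt by about 0.025, so I take the machine yaw as about 0.187. I'll descend and approach.

```bash
python3 -m crank '[{"dp":[0,199,0],"roll":-0.025,"gripper":255},{"dp":[0,199,0],"roll":-0.025,"gripper":255},{"dp":[0,199,0],"roll":-0.025,"gripper":255},{"dp":[0,199,0],"roll":-0.025,"gripper":255},{"dp":[0,199,0],"roll":-0.025,"gripper":255},{"dp":[0,199,0],"roll":-0.025,"gripper":255},{"dp":[0,199,0],"roll":-0.025,"gripper":255}]' 
python3 -m crank '[{"dp":[-15,0,0],"roll":0,"gripper":255},{"dp":[-30,0,0],"roll":0,"gripper":255},{"dp":[-45,0,0],"roll":0,"gripper":255},{"dp":[-55,0,0],"roll":0,"gripper":255},{"dp":[-63,0,0],"roll":0,"gripper":255},{"dp":[-70,0,0],"roll":0,"gripper":255},{"dp":[-75,0,0],"roll":0,"gripper":255},{"dp":[-80,0,0],"roll":0,"gripper":255},{"dp":[-80,0,0],"roll":0,"gripper":255}]' 
python3 - <<'E'
from h import *
p=eyes.capture('wrist');save(p,'w2');t=eyes.capture('top')
for p in (p,t):
  for l,z in [('machine',0),('rim',190),('seat',177),('drawer_grip',42)]:
    for k in models.spot_point(p,l)[:2]: print(l,np.round(k['centre']),round(k['confidence'],2),onz(p,k['centre'],z).round(1))
E
```

```text
time_s: 3.68
eef_pos: [418.8, 17.6, 54.2]
ee_rot: [0.067, -0.069, 0.704, -0.704]
force: [0.9, -0.2, 0.9]
grip_width: -0.001
time_s: 4.43
eef_pos: [498.3, 33.2, 54.8]
ee_rot: [-0.068, 0.068, -0.704, 0.704]
force: [1.0, -0.0, 0.3]
grip_width: 0.0
drawer_grip [326. 244.] 0.93 [509.7  30.2  42. ]
machine [298. 166.] 0.89 [655.2  61.5   0. ]
machine [213. 217.] 0.39 [496.9 327.3   0. ]
rim [296. 150.] 0.76 [665.8  58.4 190. ]
seat [298. 152.] 0.68 [663.2  51.8 177. ]
seat [166. 173.] 0.61 [605.9 421.4 177. ]
```

View pics/w2.png

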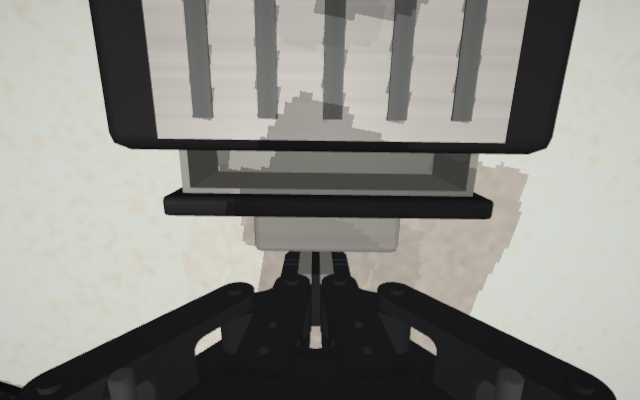

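The wrist view shows the closed fingertips just touching the grip block (320,250), with roughly 20 mm left to shut. I'll push on gently and watch the force.

```bash
python3 -m crank '[{"dp":[-4,0,0],"roll":0,"gripper":255},{"dp":[-8,0,0],"roll":0,"gripper":255},{"dp":[-11,0,0],"roll":0,"gripper":255},{"dp":[-14,0,0],"roll":0,"gripper":255},{"dp":[-14,0,0],"roll":0,"gripper":255}]' 
python3 -m crank '[{"dp":[-2,0,0],"roll":0,"gripper":255},{"dp":[-4,0,0],"roll":0,"gripper":255},{"dp":[-4,0,0],"roll":0,"gripper":255}]' 
python3 -m crank '[{"dp":[-2,0,0],"roll":0,"gripper":255},{"dp":[-3,0,0],"roll":0,"gripper":255},{"dp":[-3,0,0],"roll":0,"gripper":255}]'
python3 - <<'E'
from h import *
p=eyes.capture('wrist');save(p,'w3')
E
```

```text
time_s: 5.35
eef_pos: [511.9, 35.9, 54.3]
ee_rot: [-0.068, 0.068, -0.704, 0.704]
force: [0.2, 0.6, 0.0]
grip_width: 0.005
time_s: 5.6
eef_pos: [515.4, 36.6, 54.3]
ee_rot: [0.068, -0.068, 0.704, -0.704]
force: [0.7, -0.1, -0.1]
grip_width: 0.001
time_s: 5.85
eef_pos: [515.9, 36.8, 54.2]
ee_rot: [0.066, -0.071, 0.704, -0.704]
force: [-14.8, -6.1, 11.1]
grip_width: 0.001
```

View pics/w3.png

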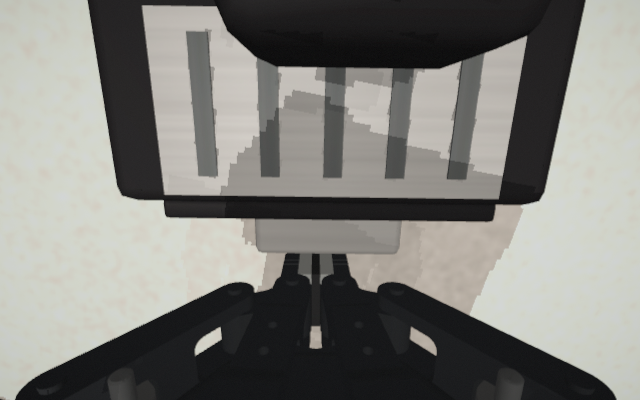

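The drawer is flush with the plinth at about (330,205), and the stop pushes back with about 15 N, so it is shut. I'll back off, rise, and move over to view the lid.

```bash
python3 -m crank '[{"dp":[30,0,0],"roll":0,"gripper":255},{"dp":[60,0,0],"roll":0,"gripper":255},{"dp":[60,-40,0],"roll":0,"gripper":255},{"dp":[60,-80,0],"roll":0,"gripper":200},{"dp":[60,-120,0],"roll":0,"gripper":0},{"dp":[60,-150,0],"roll":0,"gripper":0},{"dp":[60,-150,0],"roll":0,"gripper":0}]' 
python3 -m crank '[{"dp":[30,0,170],"roll":0,"gripper":0},{"dp":[30,0,170],"roll":0,"gripper":0},{"dp":[30,0,170],"roll":0,"gripper":0},{"dp":[30,0,170],"roll":0,"gripper":0},{"dp":[30,0,170],"roll":0,"gripper":0},{"dp":[61,0,332],"roll":0,"gripper":0},{"dp":[61,0,332],"roll":0,"gripper":0},{"dp":[61,0,332],"roll":0,"gripper":0},{"dp":[61,0,332],"roll":0,"gripper":0},{"dp":[61,0,332],"roll":0,"gripper":0}]' 
python3 -m crank '[{"dp":[0,0,0],"roll":0,"gripper":0},{"dp":[0,0,0],"roll":0,"gripper":0}]'
python3 - <<'E'
from h import *
print(Rt().round(3))
p=eyes.capture('wrist');save(p,'w4');print(ray(p,(0,0))[0].round(1))
for k in models.spot_point(p,'lid')[:2]: print(np.round(k['centre']),round(k['confidence'],2),onz(p,k['centre'],0).round(1))
a=p['color'].astype(int);e=models.spot_in(p,'lid')[0]['extent'];print(np.round(e))
x0,x1,y0,y1=[int(v) for v in (e[0]-e[2]/2-3,e[0]+e[2]/2+3,e[1]-e[3]/2-3,e[1]+e[3]/2+3)]
x0=max(x0,0);y0=max(y0,0)
for thr in (35,50,65):
    ys,xs=np.nonzero(a[y0:y1,x0:x1].max(2)<thr);r=cv2.minAreaRect(np.c_[xs+x0,ys+y0].astype(np.float32))
    W=np.array([onz(p,q,50)[:2] for q in cv2.boxPoints(r)]);print(thr,W.mean(0).round(1))
    for i in (0,1):
        d=W[i+1]-W[i];print(np.linalg.norm(d).round(1),np.arctan2(d[1],d[0]).round(3))
E
```

```text
time_s: 6.48
eef_pos: [461.6, 25.4, 210.2]
ee_rot: [-0.072, 0.064, -0.703, 0.705]
force: [1.4, -0.9, 0.8]
grip_width: 0.568
time_s: 7.32
eef_pos: [462.2, -317.6, 203.4]
ee_rot: [-0.066, 0.066, -0.703, 0.705]
force: [0.2, -0.1, -0.7]
grip_width: 1.0
time_s: 7.48
eef_pos: [463.0, -311.1, 203.8]
ee_rot: [0.068, -0.068, 0.704, -0.703]
force: [-0.2, -0.1, 0.2]
grip_width: 0.997
[[-0.981 -0.     0.192]
 [-0.192  0.001 -0.981]
 [ 0.    -1.    -0.001]]
[ 528.9 -298.6  324.7]
[327. 124.] 0.81 [ 522.6 -311.3    0. ]
[325. 125.  95. 104.]
35 [ 522.7 -307.1]
64.5 0.09
18.8 -1.469
50 [ 522.6 -307.5]
64.8 0.097
19.3 -1.463
65 [ 522.3 -307.4]
65.5 0.09
19.7 -1.469
```

View pics/w4.png

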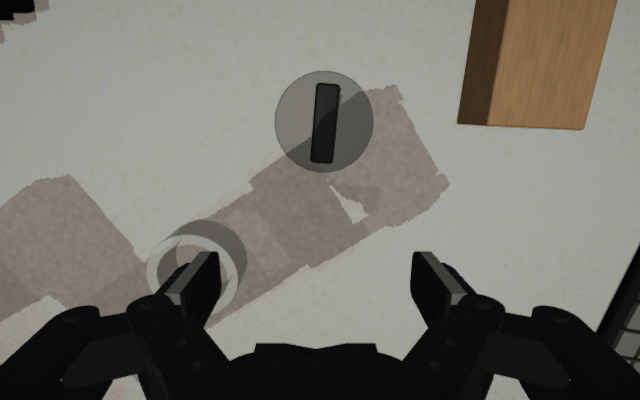

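The wrist view shows the lid with its bar centred at (326,124), giving a bar centre of (522.6,-307.4) and yaw of 0.093. The carton and tape are well clear. I'll move over it, descend, grip and lift.

```bash
python3 -m crank '[{"dp":[-30,0,4],"roll":0.1,"gripper":0},{"dp":[-59.5,0,8],"roll":0.1,"gripper":0},{"dp":[-59.5,40,8],"roll":0.1,"gripper":0},{"dp":[-59.5,80,8],"roll":0.1,"gripper":0},{"dp":[-59.5,115,8],"roll":0.1,"gripper":0},{"dp":[-59.5,140,8],"roll":0.1,"gripper":0},{"dp":[-59.5,155,8],"roll":0.1,"gripper":0},{"dp":[-59.5,155,8],"roll":0.1,"gripper":0},{"dp":[-59.5,155,8],"roll":0.1,"gripper":0}]' 
python3 -m crank '[{"dp":[0,0,0],"roll":0,"gripper":255},{"dp":[0,0,0],"roll":0,"gripper":255},{"dp":[0,0,0],"roll":0,"gripper":255},{"dp":[0,0,0],"roll":0,"gripper":255},{"dp":[0,0,0],"roll":0,"gripper":255},{"dp":[0,0,0],"roll":0,"gripper":255},{"dp":[0,0,0],"roll":0,"gripper":255},{"dp":[0,0,0],"roll":0,"gripper":255}]' 60
python3 -m crank '[{"dp":[0,-20,0],"roll":0,"gripper":255},{"dp":[0,-60,0],"roll":0,"gripper":255},{"dp":[0,-100,0],"roll":0,"gripper":255},{"dp":[0,-140,0],"roll":0,"gripper":255},{"dp":[0,-180,0],"roll":0,"gripper":255},{"dp":[0,-220,0],"roll":0,"gripper":255},{"dp":[0,-220,0],"roll":0,"gripper":255},{"dp":[0,-220,0],"roll":0,"gripper":255}]'
python3 - <<'E'
from h import *
print(Rt().round(3))
p=eyes.capture('wrist');save(p,'w5');print(ray(p,(0,0))[0].round(1))
E
```

```text
time_s: 8.38
eef_pos: [523.1, -307.6, 49.5]
ee_rot: [0.033, -0.033, 0.706, -0.706]
force: [0.1, 0.2, 0.8]
grip_width: 0.997
time_s: 9.05
eef_pos: [523.1, -308.5, 49.9]
ee_rot: [-0.033, 0.033, -0.706, 0.707]
force: [-0.7, 0.6, 5.7]
grip_width: 0.219
time_s: 9.72
eef_pos: [523.1, -308.6, 270.9]
ee_rot: [-0.034, 0.032, -0.705, 0.707]
force: [-1.5, 0.2, -2.9]
grip_width: 0.22
[[-0.996  0.003  0.093]
 [-0.093 -0.002 -0.996]
 [-0.002 -1.     0.003]]
[ 589.7 -302.2  391.9]
```

View pics/w5.png

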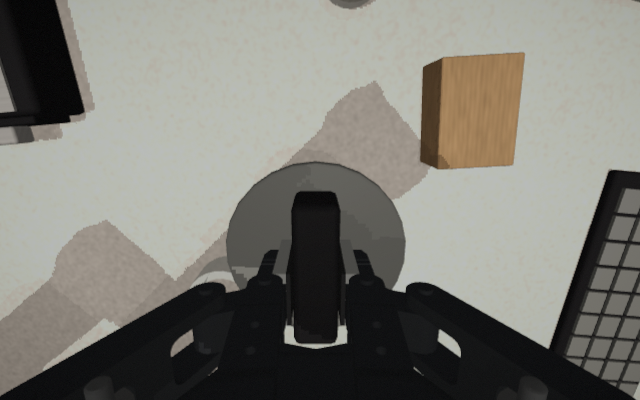

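The lid is gripped squarely: its bar is vertical in the image at about (316,265). I'll bring it near the mouth at the entry yaw so the wrist camera sees the rim.

```bash
python3 -m crank '[{"dp":[-10,0,-30],"roll":-0.06,"gripper":255},{"dp":[-22,0,-64],"roll":-0.12,"gripper":255},{"dp":[-34,0,-98],"roll":-0.19,"gripper":255},{"dp":[-46,0,-132],"roll":-0.26,"gripper":255},{"dp":[-58,0,-166],"roll":-0.33,"gripper":255},{"dp":[-70,0,-200],"roll":-0.4,"gripper":255},{"dp":[-81,0,-234],"roll":-0.47,"gripper":255},{"dp":[-91,0,-264],"roll":-0.54,"gripper":255},{"dp":[-98,0,-288],"roll":-0.61,"gripper":255},{"dp":[-104,0,-304],"roll":-0.61,"gripper":255}]'
python3 -m crank '[{"dp":[0,0,0],"roll":0,"gripper":255},{"dp":[0,0,0],"roll":0,"gripper":255}]'
python3 - <<'E'
from h import *
s=ctrl.sense();print(Rt().round(3),s['joints'].round(2),s['eef_pos'])
p=eyes.capture('wrist');save(p,'w6');print(ray(p,(0,0))[0].round(1))
for l,z in [('rim',190),('seat',177)]:
    for k in models.spot_point(p,l)[:3]: print(l,np.round(k['centre']),round(k['confidence'],2),onz(p,k['centre'],z).round(1))
np.save('w6.npy',np.r_[np.array(p['R']).ravel(),p['t'],p['fx'],p['fy'],p['cx'],p['cy']])
# lid bar end check
R=Rt();tc=s['eef_pos']
for u in (33,-33):
  for v in (10,-10): print(np.round(proj(p,tc-R[:,0]*u+R[:,2]*v)))
E
```

```text
time_s: 10.6
eef_pos: [597.7, 6.8, 266.8]
ee_rot: [0.244, -0.247, 0.664, -0.662]
force: [-0.2, 0.2, -1.8]
grip_width: 0.224
time_s: 10.77
eef_pos: [597.8, 4.5, 267.2]
ee_rot: [0.243, -0.245, 0.664, -0.663]
force: [-0.0, 1.2, -1.8]
grip_width: 0.223
[[-0.762 -0.004  0.647]
 [-0.647  0.    -0.762]
 [ 0.003 -1.    -0.003]] [-0.19  0.47  1.24 -0.    1.44  0.68] [597.79779774   4.51888893 267.19903833]
[649.5  47.7 387.9]
rim [312.  88.] 0.63 [659.2  58.9 190. ]
seat [313.  85.] 0.87 [661.3  60.  177. ]
[340. 204.]
[290. 204.]
[337. 345.]
[292. 345.]
```

View pics/w6.png

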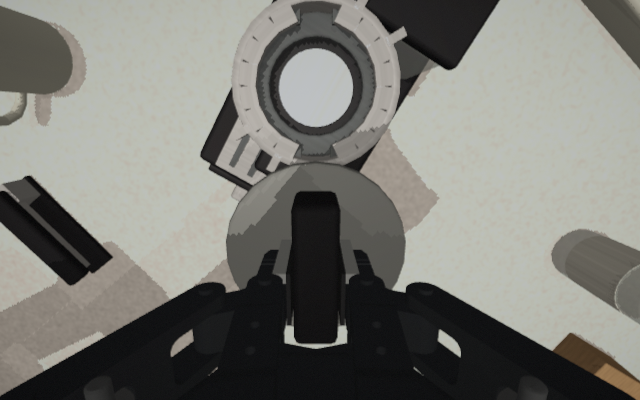

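The wrist view shows the notches at (318,12) and (317,152), vertical in the image, so the entry yaw matches the current tool yaw. The rim is centred near (316,84). I'll fit the rim edges precisely.

```bash
python3 - <<'E'
from h import *
d=np.load('w6.npy');p=dict(R=d[:9].reshape(3,3),t=d[9:12],fx=d[12],fy=d[13],cx=d[14],cy=d[15])
g=cv2.GaussianBlur(cv2.imread('pics/w6.png',0),(0,0),1.2).astype(np.float32)
G=cv2.magnitude(cv2.Sobel(g,cv2.CV_32F,1,0),cv2.Sobel(g,cv2.CV_32F,0,1))
from scipy.ndimage import map_coordinates
from scipy.optimize import minimize
th=np.linspace(0,2*np.pi,240,endpoint=False)
def sc(c,r,z=190,th=th):
    uv=np.array([proj(p,[c[0]+r*np.cos(a),c[1]+r*np.sin(a),z]) for a in th])
    ok=(uv[:,1]>2)&(uv[:,1]<150)
    return map_coordinates(np.minimum(G,150),[uv[ok,1],uv[ok,0]],order=1).mean()
n=np.abs(np.cos(th-0.704))<0.9
for nm,f in [('outer',lambda c:sc(c,50)),('lip',lambda c:sc(c,35,th=th[n])),('both',lambda c:sc(c,50)+sc(c,35,th=th[n]))]:
    b=max((f((x,y)),x,y) for x in np.arange(655,671,1.) for y in np.arange(50,67,1.))
    b=max((f((x,y)),x,y) for x in np.arange(b[1]-1,b[1]+1.1,.25) for y in np.arange(b[2]-1,b[2]+1.1,.25));print(nm,b)
c=b[1:]
im=cv2.imread('pics/w6.png')
for r in (50,35,44):
    for a in th: u=proj(p,[c[0]+r*np.cos(a),c[1]+r*np.sin(a),190]);cv2.circle(im,(int(round(u[0]*1)),int(round(u[1]))),0,(0,0,255),-1)
for s in (10.5,-10.5):
    for r in np.arange(-44,45,.5):
        if abs(r)>34: u=proj(p,[c[0]+r*np.cos(.704)-s*np.sin(.704),c[1]+r*np.sin(.704)+s*np.cos(.704),190]);cv2.circle(im,(int(u[0]),int(u[1])),0,(0,255,0),-1)
cv2.imwrite('pics/w6o.png',cv2.resize(im[0:190,200:440],None,fx=3,fy=3,interpolation=cv2.INTER_NEAREST))
E
```

```text
outer (np.float32(98.40628), np.float64(660.75), np.float64(57.75))
lip (np.float32(147.0083), np.float64(661.25), np.float64(58.0))
both (np.float32(242.7744), np.float64(660.75), np.float64(57.75))
```

View pics/w6o.png

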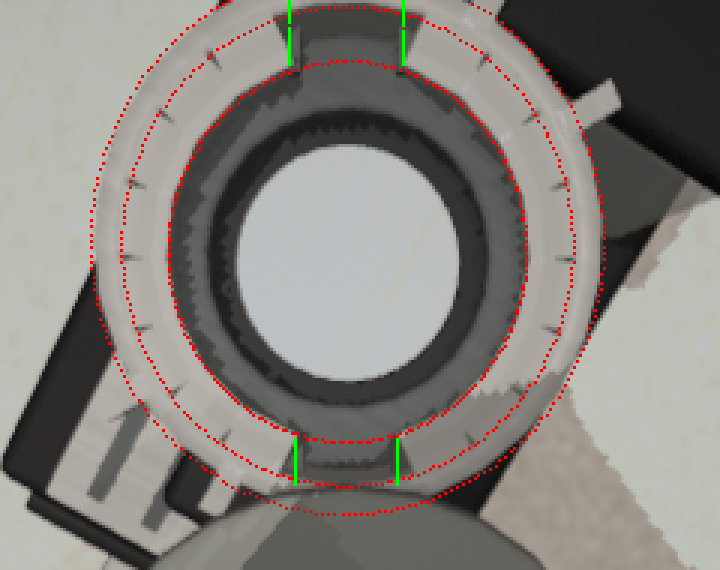

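The overlay matches: the lip and the 44 mm circle lie on the image, and the notches sit at yaw 0.704. The rim centre is (661.1,57.9). I'll move over it.

```bash
python3 -m crank '[{"dp":[-20,0,0],"roll":0,"gripper":255},{"dp":[-45,0,0],"roll":0,"gripper":255},{"dp":[-65,0,0],"roll":0,"gripper":255},{"dp":[-78,0,0],"roll":0,"gripper":255},{"dp":[-83,0,0],"roll":0,"gripper":255},{"dp":[-83,8,0],"roll":0,"gripper":255},{"dp":[-83,16,0],"roll":0,"gripper":255},{"dp":[-83,20,0],"roll":0,"gripper":255},{"dp":[-83,20,0],"roll":0,"gripper":255},{"dp":[-83,20,0],"roll":0,"gripper":255}]'
python3 - <<'E'
from h import *
s=ctrl.sense();R=Rt();print(s['eef_pos'].round(1),np.arctan2(-R[1,0],-R[0,0]))
print('need tool axes',(R.T@(np.array([661.2,58.0,227])-s['eef_pos'])).round(1))
E
```

```text
time_s: 11.75
eef_pos: [661.2, 57.1, 249.2]
ee_rot: [0.243, -0.243, 0.664, -0.664]
force: [-0.1, 0.2, -1.3]
grip_width: 0.225
[661.2  57.1 249.2] 0.7021359371508897
need tool axes [-0.6 22.2 -0.7]
```

```bash
python3 -m crank '[{"dp":[-0.6,4,-0.7],"roll":0,"gripper":255},{"dp":[-0.6,8,-0.7],"roll":0,"gripper":255},{"dp":[-0.6,11,-0.7],"roll":0,"gripper":255},{"dp":[-0.6,14,-0.7],"roll":0,"gripper":255},{"dp":[-0.6,14,-0.7],"roll":0,"gripper":255}]'
python3 -m crank '[{"dp":[0,2,0],"roll":0,"gripper":255},{"dp":[0,4,0],"roll":0,"gripper":255},{"dp":[0,6,0],"roll":0,"gripper":255},{"dp":[0,6,0],"roll":0,"gripper":255}]'
python3 -m crank '[{"dp":[0,1,0],"roll":0,"gripper":255},{"dp":[0,2,0],"roll":0,"gripper":255},{"dp":[0,2,0],"roll":0,"gripper":255}]'
```

```text
time_s: 12.17
eef_pos: [661.4, 58.6, 234.4]
ee_rot: [0.243, -0.244, 0.664, -0.664]
force: [-0.3, -0.2, -1.2]
grip_width: 0.216
time_s: 12.5
eef_pos: [661.5, 58.6, 228.8]
ee_rot: [0.243, -0.244, 0.664, -0.664]
force: [1.3, -0.3, -0.6]
grip_width: 0.221
time_s: 12.75
eef_pos: [661.6, 58.6, 227.1]
ee_rot: [0.243, -0.243, 0.664, -0.664]
force: [0.3, -0.2, -1.1]
grip_width: 0.22
```

```bash
python3 -m crank '[{"dp":[0,1,0],"roll":0,"gripper":255},{"dp":[0,1,0],"roll":0,"gripper":255},{"dp":[0,1,0],"roll":0,"gripper":255}]'
python3 -m crank '[{"dp":[0,1,0],"roll":0,"gripper":255},{"dp":[0,1,0],"roll":0,"gripper":255},{"dp":[0,1,0],"roll":0,"gripper":255}]'
```

```text
time_s: 13.0
eef_pos: [661.6, 58.6, 226.9]
ee_rot: [-0.244, 0.243, -0.664, 0.664]
force: [-1.9, -0.5, 3.4]
grip_width: 0.224
time_s: 13.25
eef_pos: [661.7, 58.6, 226.9]
ee_rot: [-0.244, 0.243, -0.664, 0.664]
force: [-4.1, 0.4, 8.5]
grip_width: 0.222
```

The lid is seated: the TCP is at 226.9 with contact force building, so the underside is at 177. I'll ease the press and start the twist.

```bash
python3 -m crank '[{"dp":[0,-1,0],"roll":0,"gripper":255},{"dp":[0,-1,0],"roll":0.04,"gripper":255},{"dp":[0,-1,0],"roll":0.08,"gripper":255},{"dp":[0,-1,0],"roll":0.12,"gripper":255},{"dp":[0,-1,0],"roll":0.16,"gripper":255},{"dp":[0,-1,0],"roll":0.2,"gripper":255},{"dp":[0,-1,0],"roll":0.25,"gripper":255},{"dp":[0,-1,0],"roll":0.25,"gripper":255},{"dp":[0,-1,0],"roll":0.25,"gripper":255}]'
python3 - <<'E'
from h import *
s=ctrl.sense();R=Rt();print(s['eef_pos'].round(1),np.arctan2(-R[1,0],-R[0,0]),s['wrist_torque'])
E
```

```text
time_s: 14.0
eef_pos: [661.7, 58.5, 226.9]
ee_rot: [-0.159, 0.159, -0.689, 0.689]
force: [-1.5, -0.5, 6.1]
grip_width: 0.222
[661.7  58.5 226.9] 0.45421801985844595 [-0.13470782  0.34655913  0.09228189]
```

```bash
python3 -m crank '[{"dp":[0,0,0],"roll":0.04,"gripper":255},{"dp":[0,0,0],"roll":0.08,"gripper":255},{"dp":[0,0,0],"roll":0.12,"gripper":255},{"dp":[0,0,0],"roll":0.16,"gripper":255},{"dp":[0,0,0],"roll":0.2,"gripper":255},{"dp":[0,0,0],"roll":0.24,"gripper":255},{"dp":[0,0,0],"roll":0.28,"gripper":255},{"dp":[0,0,0],"roll":0.28,"gripper":255},{"dp":[0,0,0],"roll":0.28,"gripper":255}]'
python3 - <<'E'
from h import *
s=ctrl.sense();R=Rt();print(s['eef_pos'].round(1),np.arctan2(-R[1,0],-R[0,0]),s['wrist_torque'])
p=eyes.capture('wrist');save(p,'w7')
c=(661.1,57.9)
im=cv2.resize(p['color'][:,:,::-1].copy()[130:370,170:470],None,fx=2.5,fy=2.5,interpolation=cv2.INTER_CUBIC)
t=eyes.capture('top')
u=proj(t,(661,58,200));x,y=int(u[0]),int(u[1])
im2=cv2.resize(t['color'][:,:,::-1].copy()[y-60:y+80,x-60:x+60],None,fx=4,fy=4,interpolation=cv2.INTER_CUBIC)
cv2.imwrite('pics/w7c.png',im);cv2.imwrite('pics/t7c.png',im2)
E
```

```text
time_s: 14.75
eef_pos: [661.8, 58.4, 226.9]
ee_rot: [-0.062, 0.061, -0.704, 0.705]
force: [-1.4, -0.8, 4.6]
grip_width: 0.216
[661.8  58.4 226.9] 0.17436331780575015 [-0.15676735  0.30945006  0.07658902]
```

View pics/w7.png

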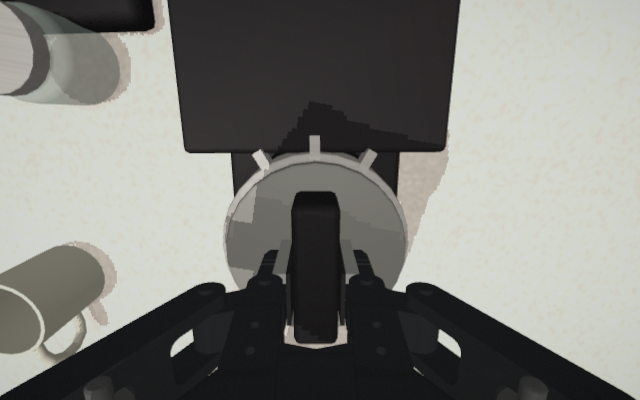

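The wrist view shows the bar (centre column 316) in line with the long back rib (315,148). The lock-side rib is at (368,158). I'll add 0.02 rad to share out the post play, then take a last check with the top camera.

```bash
python3 -m crank '[{"dp":[0,0,0],"roll":0.02,"gripper":255},{"dp":[0,0,0],"roll":0.02,"gripper":255},{"dp":[0,0,0],"roll":0.02,"gripper":255},{"dp":[0,0,0],"roll":0.02,"gripper":255}]'
python3 - <<'E'
from h import *
s=ctrl.sense();R=Rt();print(s['eef_pos'].round(1),np.arctan2(-R[1,0],-R[0,0]),s['wrist_torque'])
t=eyes.capture('top');save(t,'top9')
cv2.imwrite('pics/top9c.png',cv2.resize(t['color'][90:310,140:500,::-1],None,fx=2.2,fy=2.2,interpolation=cv2.INTER_CUBIC))
E
```

```text
time_s: 15.18
eef_pos: [661.8, 58.4, 226.9]
ee_rot: [-0.055, 0.054, -0.705, 0.705]
force: [-1.3, -1.2, 5.0]
grip_width: 0.219
[661.8  58.4 226.9] 0.15454155455580026 [-0.14465779  0.29235558  0.09990976]
```

View pics/top9c.png

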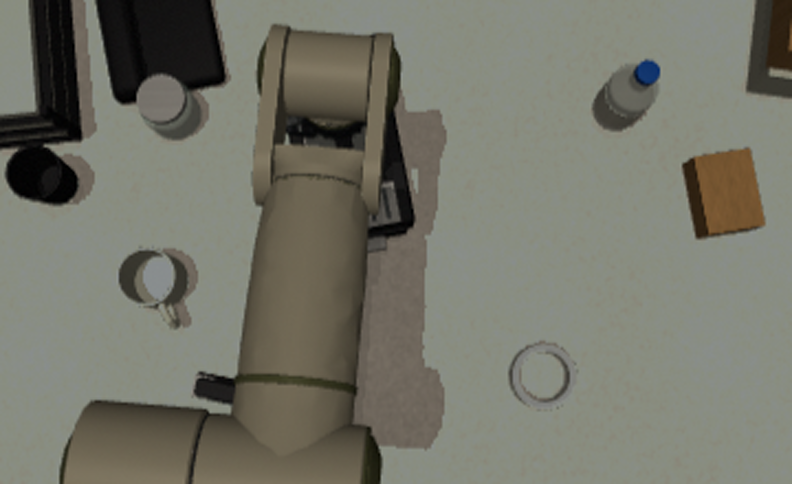

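The drawer is still shut, with its plate against the plinth at (390,235). The mug, bottle, jar, carton, tape and pen cup are all where they were. Torque and pose are steady, so I'm handing in.

```bash
python3 -c "
from rig import ctrl; print(ctrl.finish_job())"
```

```text
the job is handed in; nothing more can be done
None
```

I pushed the drawer shut, then put the lid into the mouth at its notches. I twisted it clockwise to half-way and handed the job in at about 15 s, still gripping and holding it there.

- **Drawer:** I pushed until its stop gave about 15 N. The wrist view showed it flush with the plinth, and it still looked shut in the last top view.
- **Lid seating:** It seated with its underside at about 177 mm, the given seat height, and the contact force built as expected.
- **Twist:** The bar lined up with the long back rib in the wrist picture after about 0.53 rad. I then added 0.02 rad for the play between the collar posts. The total is about 0.55 rad, so the collar should be at about 0.49 and the bar 0.02–0.03 rad past the rib.
- **Holding:** The last reading had a return torque of about 0.10 N m, which matches the spring at half-way, and about 5 N of press.
- **Other things:** The mug, bottle, jar, carton, tape and pen cup look unmoved.

**Not confirmed:** I did not measure the collar angle directly; 0.49 comes from the lid angle less the play. The arm partly hid the stapler in the last picture, so I could only see its end in place. I took no picture of the ribs after the last 0.02 rad; that figure comes from the measured tool angle.

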